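# Fold the hold-down flap and shut the parts case

## Task

Close up the grey parts case: first push its upright metal hold-down flap down flat across the compartment inside, and only then swing the cover shut over it until it sits fully closed on the rim. Do it all by pushing with the fingers; pick nothing up, leave the small parts inside the case, do not lift the case or shove it about, and leave the solder spool, the tin and the screwdriver beside it where they are.

Things in the scene. Friction and masses are not known exactly. Their poses are not given: they have to be found in the camera images.
- case: Grey plastic parts case, loose on the bench, about 2 to 3.5 kg. 150 (its x) x 190 (y) x 56 mm, walls and floor 5 mm; 70 mm high with the cover shut. Origin: centre of the underside. x points from the front to the back (cover hinge), y to the left side (flap hinge), z up. A partition at y = +7 mm, 42 mm high, parts the left compartment (spanned by the flap) from the right one.
- flap (a joint): Aluminium hold-down flap, 40 mm wide (along the case's x) x 80 x 3 mm, hinged inside the left wall. rad: 0 = folded flat across the left compartment (hard stop), 1.57 upright; starts at 1.35 to 1.65. Stiff hinge (0.06 N m): it stays where it is left. Upright, the face to push looks outward (case +y); the free edge travels towards case -y and down.
- cover (a joint): Cover, a shallow tray 152 mm deep from the hinge, 190 wide, 14 thick, 0.15 kg, hinged on the back rim. rad: 0 = shut (hard stop), 1.57 = vertical, more = leaning back; starts at 1.58 to 1.78. Stiff hinge (0.17 N m): stays where it is left, never falls shut, must be pushed all the way. Its outer face looks to the back when open and is the top when shut; the front edge travels towards case -x and down.
- flap_hinge (a point): Middle of the flap's hinge line, in mid-thickness of the flap: at (-20, 85, 46) mm in the case's frame; the line runs along the case's x.
- flap_edge (a point): Middle of the flap's free edge, in mid-thickness, 80 mm from flap_hinge; moves with the flap. Folded down it lies at (-20, 5, 46) mm in the case's frame, 10 mm below the rim.
- cover_hinge (a point): Middle of the cover's hinge line: at (75.5, 0, 56) mm in the case's frame, at rim height; the line runs along the case's y.
- cover_edge (a point): Middle of the cover's front edge on its outer face, 152 mm along the cover from the hinge line and 14 mm out from it; moves with the cover. Shut, it lies at (-76.5, 0, 70) mm in the case's frame.
- heatsink: White finned heatsink, 26 x 32 x 14 mm, loose in the left compartment. Origin: centre of the underside.
- toroid: Copper-wound ring coil, 24 x 24 x 11 mm, loose in the left compartment. Origin: centre of the underside.
- standoff_1: Hexagonal brass standoff, 9 x 29 x 8 mm, loose in the right compartment. Origin: middle of its underside.
- solder_spool: White spool of solder, 54 mm across, 38 mm high, standing on the bench right of the case (its -y side). Origin: centre of the underside. Bystander.
- flux_tin: Round tin with orange lid, 50 mm across, 18 mm high, on the bench right of the case (its -y side). Origin: centre of the underside. Bystander.
- screwdriver_4: Small black screwdriver, 146 mm long, 12 mm thick, lying on the bench left of the case (its +y side), roughly along the case's x. Origin: middle of its underside. Bystander.

How it is judged:
By the outcome, as a careful person would: the job done as asked, in the order asked, and still so for the second after the job is handed in, with the robot touching nothing.
It also fails if it takes over 61 s, if anything falls off the work surface, if the arm or the gripper's body presses on something with over 40 N, if the wrist force passes 120 N, or if a joint passes its speed limit or range.

## Robot

A 7-joint arm with a two-finger parallel gripper is mounted at the origin on a cart in front of the work surface, level with it; the furniture and walls round the work are solid. World frame = base frame: x ahead of the robot, y to its left, z up, the work surface at z = 0. Lengths are in m, angles in degrees, forces in N, time in s.
With the tool pointing down it reaches from about 0.425 to 0.875 m from the base axis. Payload 8.4 kg.
Tool frame: the origin (TCP) lies midway between the tips of the shut fingers; the grasp point (between the pads) lies grip_point_offset behind it (grip_point_offset is the distance from the TCP to the grasp point, in m); z points along the fingers, y is the line along which they close (so a half turn about z gives the same grasp; the last joint's range is limited). The gripper opens to 87 mm and grips with 3 to 60 N. Pads are 19 mm wide; open, the fingers measure 117 mm over their backs; the gripper's body (75 mm by 190 mm) begins 51 mm behind the grasp point.
Start: joints at [-80.397, 19.091, 2.286, 83.961, -0.768, 76.965, -3.352], TCP at [0.171, 0.627, 0.223] pointing down, gripper open.
Joint ranges: [-147.57, 147.57], [-21.85, 119.76], [-74.77, 79.35], [14.55, 137.4], [-85.83, 265.84], [4.83, 119.75], [-152.11, 152.11]. Speed limits (degrees/s): [127.2, 127.2, 159.86, 159.86, 180, 180, 180].

## Interface

Orientations are given as a 3x3 rotation matrix whose columns are the frame's x, y, z axes.
In Python, from bench import * gives the robot as it stands.
- The arm moves only by the shell command python3 -m crank 'ROWS'. ROWS is text: rows parted by semicolons, each of 7 numbers parted by spaces: the turn, a rotation vector about the tool's x, y, z each as a share of 0.08 rad, from -1 to 1, then the shift along the tool's x, y, z each as a share of 0.02 m, from -1 to 1, then the opening, from -1 (shut) to 1 (fully open). A call has 1 to 12 rows; each row shifts and turns the commanded pose from where the row before left it, along the tool's axes as they then stand; what a row does not reach is not made up. A row lasts 1/8 s, in which the tool goes at most 62.5 mm and 10.7 degrees, less where a joint would pass 70% of its speed; a pose out of reach is approached as far as the arm can. A call with a number of a shift or a turn outside -1 to 1 is refused whole. A call with a gripper value outside its range is refused whole. The fingers move at their own pace and stop on an object; the grip force is fixed at half the most. Time passes only in rows, so rows that do not move let the fingers close. It gives the time, the measured TCP pose, the force, the opening and the grip force at its end, in the units of the state.
- get_state(): the state, without advancing time (a new reading comes with each control period).
- camera(name): name is "side" or "top"; returns the picture (384x512x3 uint8, blue, green, red); there is no depth.
- camera_model(name): a dict with "mtx" (3x3 intrinsics, pixels), "distortion" ([k1, k2, p1, p2, k3] as OpenCV has them; the pictures are not rectified), "world_to_cam" (4x4, takes a point from world to camera coordinates). Camera axes: x right, y down, z forward; pixel columns grow to the right and rows downward; lengths in m; the calibration is good to about 2 mm. A picture is of the moment at which its call begins. camera_model takes no time and is no camera call.
- close_job(): hands the job in; it is judged then, once.
Trained networks look in the newest picture that a camera, given by its name, has taken for a name from the list of things; names that differ only in an ending like _2 or _b are one class to them, and where a whole thing is asked for, a point or a joint stands for the part that bears it (a point fixed in the world has none). Each returns a list of dicts, best first, with "confidence" (0 to 1); they miss things now and then, are a little off and sometimes report something else, mostly with a low value. They report only what shows in the picture. A call takes as long as a camera call.
- cut_out(name, camera): "mask" (384x512 bool, what is visible of it) and "bbox" ([centre column, centre row, width, height] in pixels, round what is visible of it).
- place_of(name, camera): "centre" ([column, row] in pixels: a listed point, or the origin of a listed thing).
The state is a dict: "clock": time; "q": joint angles; "dq": joint speeds; "effort": joint torques, N m; "tcp_pos": TCP position; "orientation": TCP orientation; "wrist_force": force on the tool from outside, world axes, zero at the start; "wrist_torque": the same for the moment, N m; "finger_gap": finger opening in m; "grip_force": force on a finger pad.
Only numpy, scipy, OpenCV 4.12 (cv2) and the standard library are available. Lean on these libraries where they do the work, as an engineer would, in place of code of your own. Each camera call takes 0.05 s, during which the arm holds its last target. There are 200 camera calls.

## Working session

There is one attempt and no reset: what is moved stays moved. The work goes in short steps, Python scripts to look and compute and a shell command to move; the robot and the scene stay as the last step left them, time stands still between calls to the robot, and variables do not carry over. Pictures are saved under pics/ and viewed, at most 10 in all, crops included, and the job is handed in when it is done.

```bash
mkdir -p pics
cat > h.py <<'E'
from bench import *
import numpy as np, cv2
def ray(cam,px):
    m=camera_model(cam);K=np.array(m["mtx"]);d=np.array(m["distortion"]);T=np.array(m["world_to_cam"])
    u=cv2.undistortPoints(np.array([[px]],float),K,d)[0,0]
    R=T[:3,:3];o=-R.T@T[:3,3];v=R.T@np.array([u[0],u[1],1]);return o,v/np.linalg.norm(v)
def at_z(cam,px,z):
    o,v=ray(cam,px);return o+v*(z-o[2])/v[2]
def tri(p1,p2):
    (a,u),(b,v)=ray("top",p1),ray("side",p2)
    s=np.linalg.lstsq(np.c_[u,-v],b-a,rcond=None)[0]
    return (a+s[0]*u+b+s[1]*v)/2, np.linalg.norm(a+s[0]*u-b-s[1]*v)
def proj(cam,P):
    m=camera_model(cam);T=np.array(m["world_to_cam"])
    return cv2.projectPoints(np.array(P,float).reshape(-1,3),cv2.Rodrigues(T[:3,:3])[0],T[:3,3],np.array(m["mtx"]),np.array(m["distortion"]))[0][:,0]
E
python3 - <<'E'
from h import *
np.set_printoptions(precision=3,suppress=True)
for c in("top","side"): cv2.imwrite(f"pics/{c}0.png",camera(c)); print(c,ray(c,(256,192)))
for n in("case","flap_hinge","flap_edge","cover_hinge","cover_edge","solder_spool","flux_tin","screwdriver_4"):
    r={}
    for c in("top","side"):
        l=place_of(n,c)
        if l: r[c]=l[0]["centre"]; print(n,c,[(np.round(x["centre"],1),round(x["confidence"],2)) for x in l[:2]])
    if len(r)==2: print("   ",*tri(r["top"],r["side"]))
s=get_state();print(s["tcp_pos"],s["orientation"],s["clock"],s["finger_gap"],grip_point_offset)
E
```

```text
top (array([ 0.384, -0.081,  0.951]), array([ 0.14 , -0.045, -0.989]))
side (array([ 0.443, -1.003,  0.805]), array([ 0.061,  0.786, -0.615]))
case top [(array([251.4, 183.6]), 0.63), (array([216.5, 177.5]), 0.3)]
case side [(array([264.8, 226.1]), 0.59)]
    [ 0.534 -0.114  0.004] 0.006342396477416905
flap_hinge top [(array([214.6, 176.9]), 0.56), (array([215.9, 181.6]), 0.4)]
flap_hinge side [(array([258.9, 192.6]), 0.82)]
    [ 0.535 -0.031  0.045] 0.017963979773501036
flap_edge top [(array([212.6, 176.3]), 0.54)]
flap_edge side [(array([259.7, 270.3]), 0.74), (array([262.2, 169.9]), 0.7)]
    [ 0.559 -0.013 -0.247] 0.07562563500136278
cover_hinge top [(array([265.8, 149.4]), 0.79)]
cover_hinge side [(array([297.9, 213.7]), 0.81), (array([321.9, 163.4]), 0.6)]
    [ 0.606 -0.142  0.059] 0.0007803888696391798
cover_edge top [(array([274.2, 108.4]), 0.77), (array([202.4, 168.3]), 0.64)]
cover_edge side [(array([322.1, 162.7]), 0.92)]
    [ 0.652 -0.148  0.201] 0.004840555272956708
solder_spool top [(array([310.1, 197.2]), 0.93)]
solder_spool side [(array([257.9, 269.8]), 0.7)]
    [ 0.504 -0.25  -0.001] 0.008817128708789562
flux_tin top [(array([316.1, 169.3]), 0.68)]
flux_tin side [(array([291.5, 271.8]), 0.58)]
    [ 0.574 -0.265 -0.002] 0.002128287250525912
screwdriver_4 top [(array([201.2, 169. ]), 0.63)]
[0.171 0.627 0.223] [[-0.965  0.264  0.   ]
 [ 0.264  0.965 -0.   ]
 [-0.    -0.    -1.   ]] 0.9 0.087197995517076 0.0187
```

View pics/top0.png

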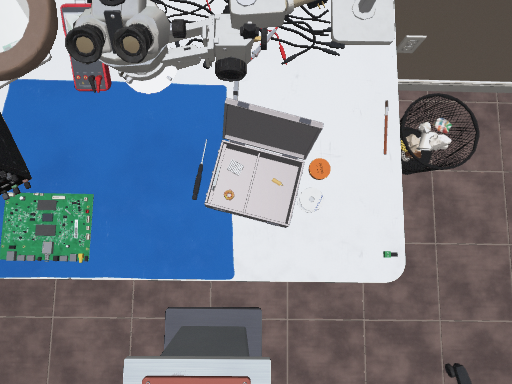

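View pics/side0.png

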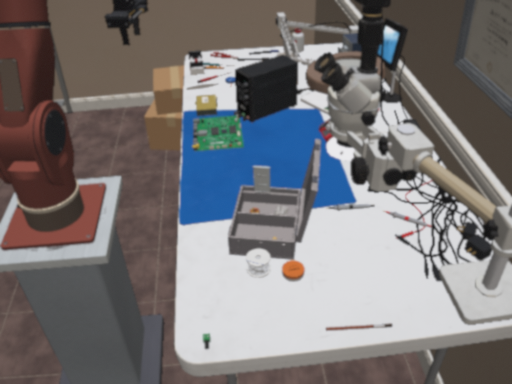

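The top picture shows the case open, with its rim corners near (206,206), (290,225), (304,158) and (222,140). The flap stands edge-on at the left wall, the cover is raised at the back with its top edge at (228,101)–(322,123), and the microscope head hangs behind at (230,68). In the side picture the flap tip is at (262,168) and the cover's top edge at (318,143)–(322,163). I'll enlarge both for a pose fit.

Run:
```python
from h import *
a=cv2.imread("pics/top0.png")[90:240,180:340];b=cv2.imread("pics/side0.png")[130:290,215:345]
cv2.imwrite("pics/topc.png",cv2.resize(a,None,fx=4,fy=4,interpolation=cv2.INTER_CUBIC)[:600])
cv2.imwrite("pics/sidec.png",cv2.resize(b,None,fx=3.75,fy=3.75,interpolation=cv2.INTER_CUBIC)[:600])
```

```text
(no output)
```

View pics/topc.png

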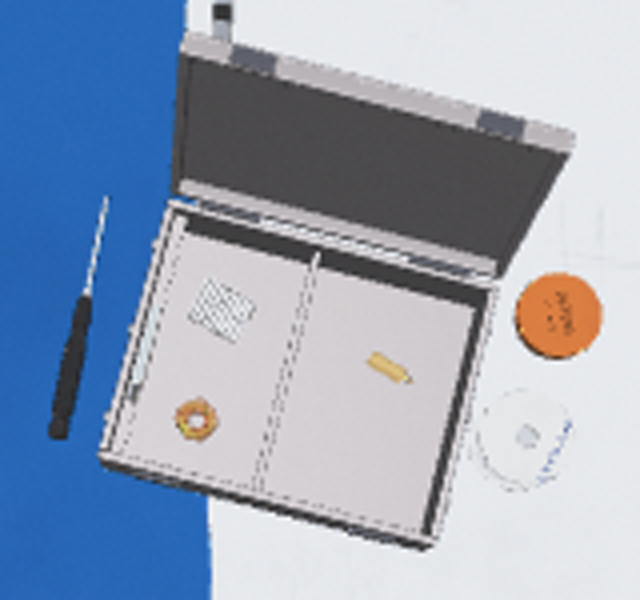

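View pics/sidec.png

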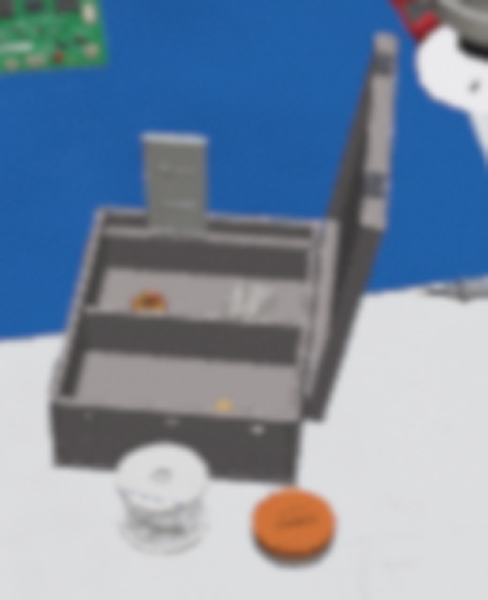

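The top crop shows the rim corners at FL (205,205), FR (288,227), BR (304,161) and BL (224,140), with the cover's outer edge from (226,99) to (324,124). The side crop shows the flap tip at (253–270,166) and the cover edge from (319,139) to (316,191). Next I'll fit the pose.

```bash
cat > fit.py <<'E'
from h import *
from scipy.optimize import least_squares
def C(p,P):
    c,s=np.cos(p[2]),np.sin(p[2]);P=np.atleast_2d(P).astype(float)
    return np.c_[p[0]+c*P[:,0]-s*P[:,1],p[1]+s*P[:,0]+c*P[:,1],P[:,2]]
def cov(a,d,y,o): # d along the cover, o outwards
    return [.0755-d*np.cos(a)+o*np.sin(a),y,.056+d*np.sin(a)+o*np.cos(a)]
def flp(a,d,x): return [-.02+x,.085-d*np.cos(a),.046+d*np.sin(a)]
if __name__=="__main__":
    obs=[("top",[-.075,.095,.056],(205,205)),("top",[-.075,-.095,.056],(288,226.8)),("top",[.075,-.095,.056],(304.3,160.8)),("top",[.075,.095,.056],(223.8,140.5)),
    ("side",[-.075,.095,.056],(241.7,185.5)),("side",[-.075,-.095,.056],(229.1,236.7)),("side",[.075,-.095,.056],(295.5,241.5)),("side",[-.075,-.095,0],(229.7,254)),("side",[.075,-.095,0],(294.5,258.5)),
    ("top",("c",.095),(225.8,99.3)),("top",("c",-.095),(323.8,123.8)),("side",("c",.095),(319,139.3)),("side",("c",-.095),(316.3,190.8)),
    ("side",("f",-.02),(253.1,165.5)),("side",("f",.02),(270.2,166.5))]
    def res(p):
        r=[]
        for c,P,o in obs:
            if P[0]=="c":P=cov(p[3],.152,P[1],.014)
            elif P[0]=="f":P=flp(p[4],.08,P[1])
            r.append(proj(c,C(p,P))[0]-o)
        return np.ravel(r)
    f=least_squares(res,[.53,-.11,-.25,1.7,1.5],loss="soft_l1");p=f.x
    np.set_printoptions(precision=3,suppress=True)
    print(p,"\n",res(p).reshape(-1,2).round(1).tolist())
    np.save("p.npy",p)
    print("flap edge",C(p,flp(p[4],.08,0)),"hinge",C(p,flp(0,0,0)),"cover edge",C(p,cov(p[3],.152,0,.014)),C(p,cov(p[3],.152,.095,.014)))
    print("scope objective",tri((231,68),(365,170)))
E
python3 fit.py
```

```text
[ 0.533 -0.121 -0.238  1.733  1.573] 
 [[-0.2, -1.2], [2.1, -1.0], [1.6, -0.9], [-1.1, -1.9], [-0.8, -0.2], [-1.9, 0.1], [-0.9, 0.2], [-0.9, 0.6], [-0.4, 1.1], [-0.3, -1.1], [-0.2, -0.5], [-0.0, -0.3], [-0.8, -1.5], [0.1, -0.0], [-0.5, -0.1]]
flap edge [[ 0.534 -0.034  0.126]] hinge [[ 0.534 -0.034  0.046]] cover edge [[ 0.644 -0.148  0.204]] [[ 0.666 -0.056  0.204]]
scope objective (array([ 0.778, -0.063,  0.108]), np.float64(0.012501572138133955))
```

```bash
R="0 0 0 -0.98 -1 0 -1"; python3 -m crank '0 0 -0.37 0 0 0 -1;0 0 0 -0.5 -0.5 0 -1;0 0 0 -0.97 -1 0 -1;0 0 0 -0.97 -1 0 -1;0 0 0 -0.97 -1 0 -1;0 0 0 -0.97 -1 0 -1;0 0 0 -0.97 -1 0 -1;0 0 0 -0.97 -1 0 -1;0 0 0 -0.97 -1 0 -1;0 0 0 -0.97 -1 0 -1;0 0 0 -0.97 -1 0 -1;0 0 0 -0.97 -1 0 -1'
python3 -m crank '0 0 0 -0.97 -1 0 -1;0 0 0 -0.97 -1 0 -1;0 0 0 -0.97 -1 0 -1;0 0 0 -0.97 -1 0 -1;0 0 0 -0.97 -1 0 -1;0 0 0 -0.97 -1 0 -1;0 0 0 -0.97 -1 0 -1;0 0 0 -0.97 -1 0 -1;0 0 0 -0.97 -1 0 -1;0 0 0 -0.97 -1 0 -1;0 0 0 -0.97 -0.5 0 -1;0 0 0 -0.5 0 0 -1'
cat > st.py <<'E'
from fit import *
np.set_printoptions(precision=4,suppress=True)
p=np.load("p.npy");s=get_state();c,n=np.cos(p[2]),np.sin(p[2]);d=np.array(s["tcp_pos"])-[p[0],p[1],0]
print("tcp in case mm",np.array([c*d[0]+n*d[1],-n*d[0]+c*d[1],d[2]])*1000,"t",s["clock"],"F",s["wrist_force"])
R=np.array(s["orientation"]);print("tool x,y in case deg",np.degrees(np.arctan2(R[1,0],R[0,0])-p[2]),np.degrees(np.arctan2(R[1,1],R[0,1])-p[2]),R[2])
E
python3 st.py
```

```text
clock: 2.4
tcp_pos: [0.321, 0.3731, 0.2227]
orientation: [[-0.972, 0.236, 0.0], [0.236, 0.972, 0.0], [0.0, 0.0, -1.0]]
wrist_force: [0.2, 0.6, -0.5]
finger_gap: 0.0002
grip_force: 0.0
clock: 3.9
tcp_pos: [0.4885, 0.1166, 0.2227]
orientation: [[-0.971, 0.238, 0.0], [0.238, 0.971, 0.0], [-0.0, 0.0, -1.0]]
wrist_force: [-0.6, -0.2, -0.3]
finger_gap: 0.0006
grip_force: 0.0
tcp in case mm [-99.6509 220.7873 222.6736] t 3.9 F [-0.5605 -0.2417 -0.305 ]
tool x,y in case deg 179.86850229727946 89.86850318481825 [-0.      0.0005 -1.    ]
```

```bash
python3 -m crank '0 0 0 -0.8 -1 0 -1;0 0 0 -0.8 -1 0 -1;0 0 0 -0.8 -1 0 -1;0 0 0 -0.8 -1 0 -1;0 0 0 -0.8 -1 0 -1;0 0 0 0 0 1 -1;0 0 0 0 0 1 -1;0 0 0 0 0 1 -1;0 0 0 0 0 1 -1;0 0 0 0 0 1 -1;0 0 0 0 0 0.9 -1;0 0 0 0 0 0 -1'
python3 st.py
python3 - <<'E'
from h import *
t=camera("top")[90:240,180:340];s=camera("side")[120:280,205:365]
cv2.imwrite("pics/a.png",np.hstack([cv2.resize(t,(400,375)),cv2.resize(s,(375,375))]))
E
```

```text
clock: 5.4
tcp_pos: [0.5413, 0.0025, 0.1033]
orientation: [[-0.972, 0.235, -0.002], [0.235, 0.972, -0.0], [0.002, -0.001, -1.0]]
wrist_force: [0.2, -0.4, 0.4]
finger_gap: 0.0006
grip_force: 0.0
tcp in case mm [-21.4359 122.3711 103.3305] t 5.4 F [ 0.1886 -0.3579  0.4322]
tool x,y in case deg 180.03446455117847 90.03459741880215 [ 0.0023 -0.001  -1.    ]
```

View pics/a.png

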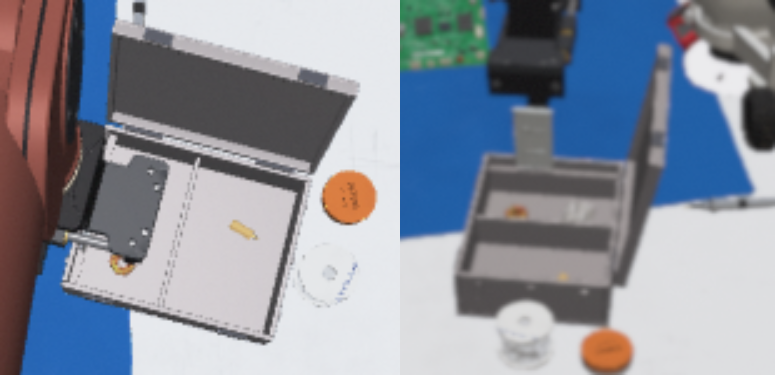

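The fingers hang just outside the flap, level with its upper half, and the gripper body is clear above it.

```bash
python3 -m crank '0 0 0 0 -0.52 0 -1;0 0 0 0 -0.52 0 -1;0 0 0 0 -0.37 0.04 -1;0 0 0 0 -0.37 0.04 -1;0 0 0 0 -0.35 0.13 -1;0 0 0 0 -0.35 0.13 -1;0 0 0 0 -0.3 0.21 -1;0 0 0 0 -0.3 0.21 -1;0 0 0 0 -0.23 0.29 -1;0 0 0 0 -0.23 0.29 -1;0 0 0 0 0 0 -1'
python3 st.py
```

```text
clock: 6.88
tcp_pos: [0.5251, -0.067, 0.0771]
orientation: [[-0.972, 0.236, -0.001], [0.236, 0.972, -0.0], [0.001, -0.001, -1.0]]
wrist_force: [0.4, -0.6, -0.1]
finger_gap: 0.0004
grip_force: 0.0
tcp in case mm [-20.8537  51.0343  77.0954] t 6.875 F [ 0.4378 -0.5934 -0.083 ]
tool x,y in case deg 179.9846308494847 89.98467551879087 [ 0.0011 -0.0007 -1.    ]
```

```bash
python3 -m crank '0 0 0 0 -0.15 0.34 -1;0 0 0 0 -0.15 0.34 -1;0 0 0 0 -0.06 0.36 -1;0 0 0 0 -0.06 0.3 -1;0 0 0 0 0 0 -1'
python3 st.py
```

```text
clock: 7.5
tcp_pos: [0.5232, -0.0747, 0.0504]
orientation: [[-0.972, 0.235, -0.001], [0.235, 0.972, -0.0], [0.001, -0.0, -1.0]]
wrist_force: [-1.1, 0.4, -0.4]
finger_gap: 0.0007
grip_force: 0.0
tcp in case mm [-20.8557  43.0425  50.3542] t 7.5 F [-1.07    0.3773 -0.3624]
tool x,y in case deg 180.0128939527292 90.01292654102389 [ 0.0011 -0.0005 -1.    ]
```

```bash
python3 -m crank '0 0 0 0 0 0.1 -1;0 0 0 0 0 0.1 -1;0 0 0 0 0 0 -1' | grep -E "pos|force"; python3 -m crank '0 0 0 0 0 0.07 -1;0 0 0 0 0 0 -1'| grep -E "pos|force"
```

```text
tcp_pos: [0.5238, -0.0747, 0.0476]
wrist_force: [-3.4, -0.7, 9.4]
grip_force: 4.8
tcp_pos: [0.5239, -0.0748, 0.0472]
wrist_force: [-8.7, 1.0, 23.5]
grip_force: 12.1
```

```bash
python3 -m crank '0 0 0 0 0 -0.5 -1;0 0 0 0 0 -1 -1;0 0 0 0 0 -1 -1;0 0 0 0 0 -1 -1;0 0 0 0 0 -1 -1;0 0 0 0 0 -1 -1;0 0 0 0 0 -1 -1;0 0 0 0 0 -1 -1;0 0 0 0 0 -1 -1;0 0 0 0 0 -1 -1;0 0 0 0 0 -0.5 -1;0 0 0 0 0 0 -1'
python3 st.py
python3 - <<'E'
from h import *
t=camera("top")[40:240,140:353];s=camera("side")[70:280,200:424]
cv2.imwrite("pics/b.png",np.hstack([cv2.resize(t,(400,375)),cv2.resize(s,(400,375))]))
E
```

```text
clock: 9.62
tcp_pos: [0.524, -0.0746, 0.2459]
orientation: [[-0.972, 0.235, 0.001], [0.235, 0.972, 0.0], [-0.001, 0.0, -1.0]]
wrist_force: [0.6, 0.2, -0.6]
finger_gap: 0.0005
grip_force: 0.0
tcp in case mm [-20.1389  43.3306 245.8746] t 9.625 F [ 0.5535  0.208  -0.6351]
tool x,y in case deg 180.0284199133083 90.02843916283501 [-0.0009  0.0004 -1.    ]
```

View pics/b.png

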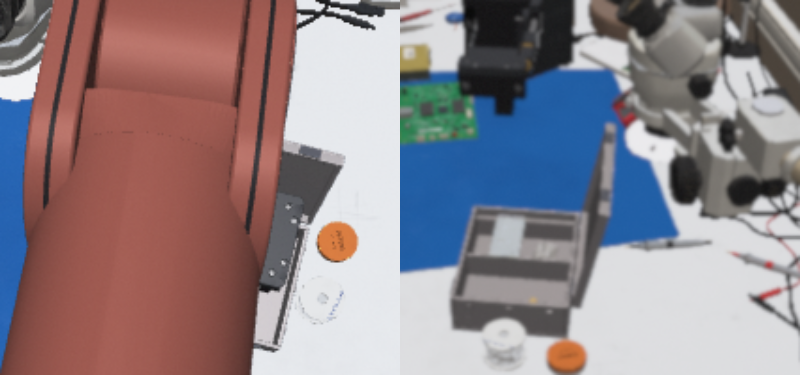

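The flap lies flat out to the partition, the cover is still up and nothing else has shifted. The microscope knobs sit behind and to the left of the cover.

```bash
python3 -m crank '0 0 0 -1 -0.46 0 -1;0 0 0 -1 -0.46 0 -1;0 0 0 -1 -0.46 0 -1;0 0 0 -1 -0.46 0 -1;0 0 0 -1 -0.46 0 -1;0 0 0 -1 -0.46 0 -1;0 0 0 -1 -0.46 0 -1;0 0 0 -1 -0.46 0 -1;0 0 0 0 0 0 -1'
python3 st.py
python3 - <<'E'
from h import *
t=camera("top")[40:240,140:353];s=camera("side")[70:280,200:424]
cv2.imwrite("pics/c.png",np.hstack([cv2.resize(t,(400,375)),cv2.resize(s,(400,375))]))
E
```

```text
clock: 10.85
tcp_pos: [0.6619, -0.1849, 0.2438]
orientation: [[-0.972, 0.236, -0.002], [0.236, 0.972, -0.001], [0.002, -0.002, -1.0]]
wrist_force: [-1.0, -0.0, 0.0]
finger_gap: 0.0007
grip_force: 0.0
tcp in case mm [139.8624 -31.3798 243.7949] t 10.85 F [-0.997  -0.044   0.0406]
tool x,y in case deg 179.93839127619387 89.93857110663176 [ 0.0021 -0.0015 -1.    ]
```

View pics/c.png

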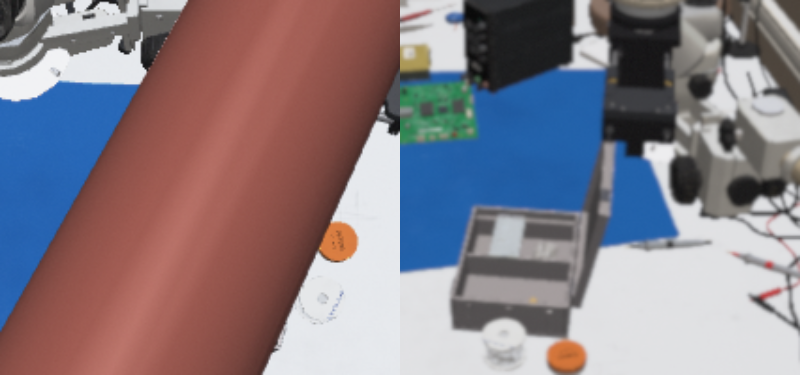

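The fingers hang behind the cover's upper edge, clear of the microscope, so I lower them and push.

```bash
python3 -m crank '0 0 0 0 0 0.9 -1;0 0 0 0 0 0.9 -1;0 0 0 0 0 0.9 -1;0 0 0 0 0 1 -1;0 0 0 0.5 0 0 -1;0 0 0 0.5 0 0 -1;0 0 0 0 0 0 -1' | grep -E "pos|force"
python3 -m crank '0 0 0 0.51 0 -0.08 -1;0 0 0 0.51 0 -0.08 -1;0 0 0 0.51 0 -0.08 -1;0 0 0 0.51 0 0.05 -1;0 0 0 0.51 0 0.05 -1;0 0 0 0.51 0 0.05 -1;0 0 0 0.48 0 0.18 -1;0 0 0 0.48 0 0.18 -1;0 0 0 0.48 0 0.18 -1;0 0 0 0 0 0 -1'; python3 st.py
```

```text
tcp_pos: [0.6422, -0.1792, 0.1728]
wrist_force: [0.2, 1.1, 0.4]
grip_force: 0.0
clock: 13.08
tcp_pos: [0.5541, -0.1577, 0.1621]
orientation: [[-0.972, 0.235, -0.001], [0.235, 0.972, 0.001], [0.001, 0.0, -1.0]]
wrist_force: [0.4, 0.2, 1.3]
finger_gap: 0.0003
grip_force: 0.0
tcp in case mm [ 28.6086 -30.294  162.1324] t 13.075 F [0.4156 0.1791 1.2604]
tool x,y in case deg 180.01801006821202 90.01798391436195 [ 0.0012  0.0004 -1.    ]
```

```bash
python3 -m crank '0 0 0 0.42 0 0.3 -1;0 0 0 0.42 0 0.3 -1;0 0 0 0.42 0 0.3 -1;0 0 0 0.33 0 0.4 -1;0 0 0 0.33 0 0.4 -1;0 0 0 0.33 0 0.4 -1;0 0 0 0.19 0 0.41 -1;0 0 0 0.19 0 0.41 -1;0 0 0 0.19 0 0.41 -1;0 0 0 0 0 0 -1'; python3 st.py
python3 - <<'E'
from h import *
t=camera("top")[40:240,140:353];s=camera("side")[70:280,200:424]
cv2.imwrite("pics/d.png",np.hstack([cv2.resize(t,(400,375)),cv2.resize(s,(400,375))]))
E
```

```text
clock: 14.32
tcp_pos: [0.4995, -0.1446, 0.0952]
orientation: [[-0.972, 0.235, -0.001], [0.235, 0.972, -0.0], [0.001, -0.0, -1.0]]
wrist_force: [0.2, -0.2, -0.4]
finger_gap: 0.0001
grip_force: 0.0
tcp in case mm [-27.4343 -30.4747  95.2277] t 14.325 F [ 0.2111 -0.1899 -0.3893]
tool x,y in case deg 180.01311246643692 90.01313671405356 [ 0.0013 -0.0003 -1.    ]
```

View pics/d.png

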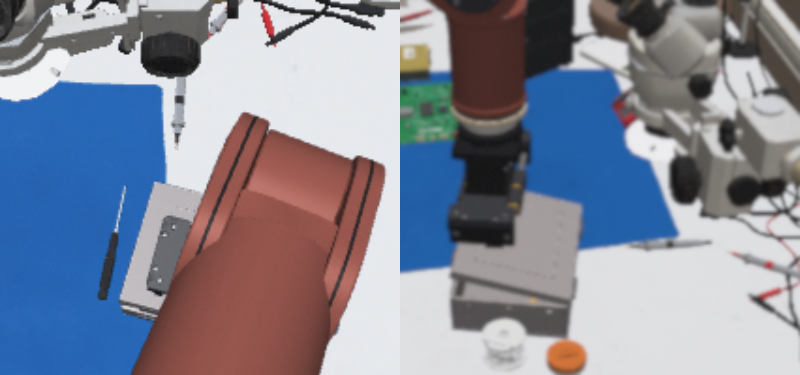

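The cover has followed the fingers and is almost shut, so I finish by pressing down.

```bash
python3 -m crank '0 0 0 0.09 0 0.4 -1;0 0 0 0.09 0 0.4 -1;0 0 0 0.05 0 0.35 -1;0 0 0 0 0 0 -1' | grep -E "pos|force"; python3 -m crank '0 0 0 0 0 0.1 -1;0 0 0 0 0 0 -1'| grep -E "pos|force"
```

```text
tcp_pos: [0.4952, -0.1436, 0.0723]
wrist_force: [-0.6, 0.1, 0.0]
grip_force: 0.0
tcp_pos: [0.4958, -0.1437, 0.071]
wrist_force: [-0.3, 0.9, 0.2]
grip_force: 0.0
```

```bash
python3 -m crank '0 0 0 0 0 0.1 -1;0 0 0 0 0 0 -1' | grep -E "pos|force"; python3 -m crank '0 0 0 0 0 0.07 -1;0 0 0 0 0 0 -1'| grep -E "pos|force"
```

```text
tcp_pos: [0.496, -0.1437, 0.0694]
wrist_force: [-2.2, -0.1, 5.2]
grip_force: 2.8
tcp_pos: [0.496, -0.1438, 0.0691]
wrist_force: [-7.9, 2.7, 22.7]
grip_force: 11.3
```

```bash
python3 -m crank '0 0 0 0 0 -0.3 -1;0 0 0 0 0 -1 -1;0 0 0 0 0 -1 -1;0 0 0 0 0 -1 -1;0 0 0 0 0 -1 -1;0 0 0 0 0 -1 -1;0 0 0 0 0 -1 -1;0 0 0 0 1 0 -1;0 0 0 0 1 0 -1;0 0 0 0 1 0 -1;0 0 0 0 1 0 -1;0 0 0 0 1 0 -1' | grep -E "clock|pos|force"
python3 -m crank '0 0 0 0 1 0 -1;0 0 0 0 1 0 -1;0 0 0 0 1 0 -1;0 0 0 0 1 0 -1;0 0 0 0 1 0 -1;0 0 0 0 1 0 -1;0 0 0 0 1 0 -1;0 0 0 0 1 0 -1;0 0 0 0 0 0 -1' | grep -E "clock|pos|force"
python3 - <<'E'
from fit import *
p=np.load("p.npy");t=camera("top");s=camera("side")
for c in("top","side"):
    for n,h in(("cover_edge",0),("solder_spool",0),("flux_tin",0)):
        l=place_of(n,c); print(c,n,l and (np.round(l[0]["centre"]),round(l[0]["confidence"],2)))
    print("expected shut edge",c,proj(c,C(p,cov(0,.152,0,.014))))
    Q=proj(c,C(p,[cov(0,d,y,.014) for d,y in((0,.095),(.152,.095),(.152,-.095),(0,-.095))]));print(Q.round())
    if c=="top":t=t.copy()
cv2.imwrite("pics/e.png",np.hstack([cv2.resize(t[90:240,180:340],(400,375)),cv2.resize(s[130:290,205:365],(400,375))]))
E
```

```text
clock: 17.18
tcp_pos: [0.5195, -0.0454, 0.1936]
wrist_force: [0.2, 0.4, -0.5]
grip_force: 0.0
clock: 18.3
tcp_pos: [0.5569, 0.1111, 0.1933]
wrist_force: [0.4, -0.2, -0.3]
grip_force: 0.0
top cover_edge (array([246., 216.]), 0.8)
top solder_spool []
top flux_tin (array([316., 168.]), 0.85)
expected shut edge top [[247.40985029 214.91480527]]
[[223. 137.]
 [204. 204.]
 [291. 226.]
 [307. 158.]]
side cover_edge (array([234., 204.]), 0.57)
side solder_spool (array([258., 271.]), 0.89)
side flux_tin []
expected shut edge side [[233.46399682 204.84185327]]
[[301. 184.]
 [240. 181.]
 [226. 232.]
 [295. 237.]]
```

View pics/e.png

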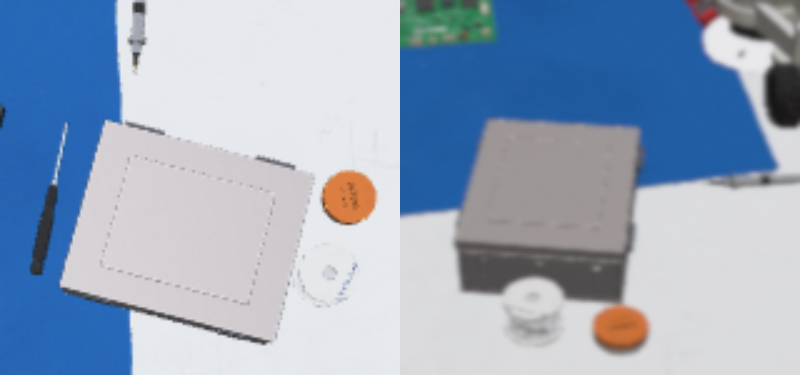

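The cover sits flat on the rim, with its edge at the expected pixels for shut in both views: (246,216) and (234,204). The spool, tin and screwdriver are where they were.

```bash
python3 -c "from bench import *; print(close_job())"
```

```text
the job is handed in; nothing more can be done
None
```

The case is closed and the job is handed in: the flap was pushed flat first, then the cover was pushed fully shut on the rim, with the case and bystanders where they started, at about 18 s on the clock.

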